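# Locate a bearing pedestal in the fixture and close the keeper

### The job

Take the taller of the two cast bearing pedestals and set it down flat on the fixture's two rest strips, its short wing towards the single end stop pin, and slide it fully home so that its edge touches both back stop pins and its short-wing end touches the end stop. Let go of it, then swing the keeper arm all the way round over the long wing, leaving the pedestal flush against all three pins. Leave the lower pedestal where it is.

Things in the scene. Friction and masses are not known exactly. Their poses are not given: they have to be found in the camera images.
- tall_pedestal: Taller loose cast bearing pedestal, 66 mm high, 0.3-0.6 kg. Flange 64 (x) x 130 (y) x 16 mm; on it an upright boss with round top and brass bush, flat sides 26 mm apart along x (the grip), 50 mm along y, centred at y = +18. Short wing (22 mm) at +y, long wing (58 mm) at -y. Origin: centre of the flange's underside, z up. Seated, its +y faces the end stop.
- long_end (a point): Middle of the tall pedestal's long-wing end, at its underside: 65 mm from its origin along its -y.
- tall_boss (a point): Top of the tall pedestal's boss: 18 mm along its +y from its origin, 66 mm above its underside.
- low_pedestal: The lower loose cast pedestal, to be left alone: flange 64 x 100 x 16 mm, boss 26 x 36 mm, only 41 mm high. Origin: centre of its underside.
- fixture: Fixed dark steel locating fixture on the table: base plate 150 (x) x 200 (y) x 12 mm, origin at the centre of its underside. Two flat rest strips along x (60 x 14 mm, at y = -45 and +35 mm), tops at z = 16 mm. Three upright stop pins, see back_stop and end_stop. Its front (-x) and -y end are open for fingers.
- back_stop (a point): Midway between the contact lines of the two back stop pins (14 mm diameter, tops 28 mm above the table), at x = +32, y = +10.5, z = 24 mm in the fixture's frame; pin centres at x = +39, y = -24 and +45 mm. The flange's long edge touches both.
- end_stop (a point): Contact line of the single end stop pin (14 mm diameter, top 28 mm above the table), at x = 0, y = +60, z = 24 mm in the fixture's frame; pin centre at y = +67 mm. The flange's short-wing end touches it.
- nest (a point): Where the tall pedestal's origin lies when it is fully home: in the fixture's frame x = 0, y = -5, z = 16 mm. Axes parallel to the fixture's; the seated pedestal's y axis points along +y (to the end stop).
- keeper (a joint): Angle (rad) of the keeper: flat steel arm 20 mm wide on an upright pivot, underside 35, top 43 mm above the table (clears the seated flange by 3 mm). At 0 it points along the fixture's -y, below 0 further back; growing, it swings clockwise from above to its end stop at 1.571, along the fixture's -x over the long wing. Light friction (1 N at the knob); stays where left.
- keeper_knob (a point): Middle of the top of the keeper's upright black knob at the arm's free end: cylinder 20 mm diameter, 40 mm tall, top at 83 mm and foot at 43 mm above the table; 85 mm from the pivot axis.
- keeper_pivot (a point): Keeper's upright pivot axis: in the fixture's frame x = +62, y = -52 mm (z = 43 mm, the top of the arm).
There are look-alikes about, which are no part of the job. What is shaped like the tall_pedestal but brown is not meant.

How it is judged:
By the outcome, as a careful person would: the job done as asked, in the order asked, and still so for the second after the job is handed in, with the robot touching nothing.
It also fails if it takes over 72 s, if anything falls off the work surface, if the arm or the gripper's body presses on something with over 40 N, if the wrist force passes 120 N, or if a joint passes its speed limit or range.

### The arm

A 7-joint arm with a two-finger parallel gripper is mounted at the origin on a cart in front of the work surface, level with it; the furniture and walls round the work are solid. World frame = base frame: x ahead of the robot, y to its left, z up, the work surface at z = 0. Lengths are in m, angles in degrees, forces in N, time in s.
With the tool pointing down it reaches from about 0.425 to 0.95 m from the base axis. Payload 16.7 kg.
Tool frame: the origin (TCP) lies midway between the tips of the shut fingers; the grasp point (between the pads) lies 19 mm behind it; z points along the fingers, y is the line along which they close (so a half turn about z gives the same grasp; the last joint's range is limited). The gripper opens to 94 mm and grips with 3 to 60 N. Pads are 16 mm wide; open, the fingers measure 119 mm over their backs; the gripper's body (75 mm by 177 mm) begins 78 mm behind the grasp point.
Start: joints at [-73.195, 24.414, 4.234, 92.017, -1.954, 63.644, -3.845], TCP at [0.289, 0.61, 0.205] pointing down, gripper open.
Joint ranges: [-163.25, 163.25], [-28.42, 122.38], [-70.27, 78.77], [12.13, 141.07], [-58.53, 238.53], [9.26, 117.41], [-156.51, 156.51]. Speed limits (degrees/s): [108.29, 108.29, 136.94, 136.94, 172.46, 172.46, 172.46].

### API

Orientations are given as a 3x3 rotation matrix whose columns are the frame's x, y, z axes.
In Python, from workcell import get_obs, snapshot, camera_info, hand_in gives the robot as it stands.
- The arm moves only by the tool move_arm, never from a script. Its argument "moves" is a list that holds one entry, the list of rows, each a list of 5 numbers: the gripper's target within -1 to 1 (shut at 1, half-way at 0, fully open at -1), then the shift along the tool's x, y, z in units of 40 mm (1.0 is 40 mm), then the turn about the tool's z in rad. A call has 1 to 8 rows; each row shifts and turns the commanded pose from where the row before left it, along the tool's axes as they then stand; what a row does not reach is not made up. A row lasts 1/12 s, in which the tool goes at most 41.7 mm and 7.16 degrees, less where a joint would pass 70% of its speed; a pose out of reach is approached as far as the arm can. A call is refused whole if a number of a shift passes 1 or a number of a turn 0.125, either way. A call with a gripper value outside its range is refused whole. The fingers move at their own pace and stop on an object; "grip_force" is the grip in N (left out, the last holds). Time passes only in rows, so rows that do not move let the fingers close. It gives the time, the measured TCP pose, the force, the opening and the grip force at its end, in the units of the state.
- get_obs(): the state, without advancing time (a new reading comes with each control period).
- snapshot(name): name is "side" or "top"; returns (picture, depth): 480x640x3 uint8, red, green, blue; 480x640 float32, m along the optical axis (not along the pixel's ray), 0 where there is no reading.
- camera_info(name): a dict with "fx", "fy", "cx", "cy" (pixels), "dist" ([k1, k2, p1, p2, k3] as OpenCV has them; the pictures are not rectified), "rvec" (rotation vector, rad) and "tvec" (3), from world to camera coordinates, as OpenCV has them. Camera axes: x right, y down, z forward; pixel columns grow to the right and rows downward; lengths in m; the calibration is good to about 2 mm. A picture is of the moment at which its call begins. camera_info takes no time and is no camera call.
- hand_in(): hands the job in; it is judged then, once.
The state is a dict: "time": time; "joint_positions": joint angles; "dq": joint speeds; "joint_torque": joint torques, N m; "tcp_pos": TCP position; "ee_rot": TCP orientation; "wrist_force": force on the tool from outside, world axes, zero at the start; "torque": the same for the moment, N m; "width": opening from 0.0 (shut) to 1.0 (fully open); "gripper_force": force on a finger pad.
Only numpy, scipy, OpenCV 4.12 (cv2) and the standard library are available. Lean on these libraries where they do the work, as an engineer would, in place of code of your own. Each camera call takes 0.05 s, during which the arm holds its last target. There are 200 camera calls.

## Working session

There is one attempt and no reset: what is moved stays moved. The work goes in short steps, Python scripts to look and compute and a tool call to move; the robot and the scene stay as the last step left them, time stands still between calls to the robot, and variables do not carry over. Pictures are saved under pics/ and viewed, at most 10 in all, crops included, and the job is handed in when it is done.

Besides the shell and the picture viewer there is one more tool, called after ">>>" by a JSON object that holds its "fn" and its "kwargs", one argument or row to a line. move_arm: Moves the arm, as the interface text tells. Its arguments: {"type":"object","properties":{"moves":{"type":"array"},"grip_force":{"type":"number"}},"required":["moves"]}

```bash
mkdir -p pics; ls
cat > h.py <<'E'
import numpy as np,cv2
from workcell import *
def cam(n):
    c=camera_info(n);K=np.array([[c['fx'],0,c['cx']],[0,c['fy'],c['cy']],[0,0,1.]])
    R=cv2.Rodrigues(np.array(c['rvec'],float))[0];t=np.array(c['tvec'],float).reshape(3)
    return K,np.array(c['dist'],float),R,t
def ray(n,px,z):
    K,d,R,t=cam(n);u=cv2.undistortPoints(np.array(px,float).reshape(-1,1,2),K,d).reshape(-1,2)
    o=-R.T@t;v=np.c_[u,np.ones(len(u))]@R
    return o+v*((z-o[2])/v[:,2])[:,None]
def cloud(n,dep):
    K,d,R,t=cam(n);H,W=dep.shape
    g=np.stack(np.meshgrid(np.arange(W),np.arange(H)),-1).reshape(-1,1,2).astype(float)
    u=cv2.undistortPoints(g,K,d).reshape(-1,2);p=np.c_[u,np.ones(len(u))]*dep.reshape(-1,1)
    return ((p-t)@R).reshape(H,W,3)
def proj(n,P):
    K,d,R,t=cam(n);return cv2.projectPoints(np.array(P,float).reshape(-1,1,3),cv2.Rodrigues(R)[0],t,K,d)[0].reshape(-1,2)
E
python3 - <<'E'
from h import *
for n in('top','side'):
    im,d=snapshot(n);cv2.imwrite(f'pics/{n}0.png',im[:,:,::-1]);np.savez(f'{n}0.npz',im=im,d=d)
    K,_,R,t=cam(n);print(n,-R.T@t,R[2])
print(get_obs())
E
```

```text
pics
top [ 0.2724558  -0.16592885  1.26701453] [ 0.20253259 -0.00360679 -0.97926888]
side [ 0.14153029 -1.22006127  0.74358924] [ 0.29344884  0.8147805  -0.50002051]
{'time': 0.1, 'joint_positions': array([-73.19389697,  24.44376877,   4.23074635,  92.04710348,
        -1.95502248,  63.64564351,  -3.84385092]), 'dq': array([-0.01610243,  0.005524  ,  0.03316546, -0.01236388,  0.00234213,
        0.02711387, -0.00705891]), 'joint_torque': array([ 9.99906391e-03, -9.37465239e+01,  3.67757231e+00, -4.55038762e+01,
       -4.85471764e-02,  1.68056111e-02,  7.94209473e-05]), 'tcp_pos': array([0.2890729 , 0.60953133, 0.20488336]), 'ee_rot': array([[-9.03538818e-01,  4.28506026e-01, -4.35534093e-04],
       [ 4.28506244e-01,  9.03538225e-01, -1.03645965e-03],
       [-5.06075028e-05, -1.12311060e-03, -9.99999368e-01]]), 'wrist_force': array([-0.43022659, -0.25594714, -0.73458271]), 'torque': array([ 0.00700981,  0.01746372, -0.00201   ]), 'gripper_force': 0.0, 'width': 1.003231311675101}
```

View pics/top0.png

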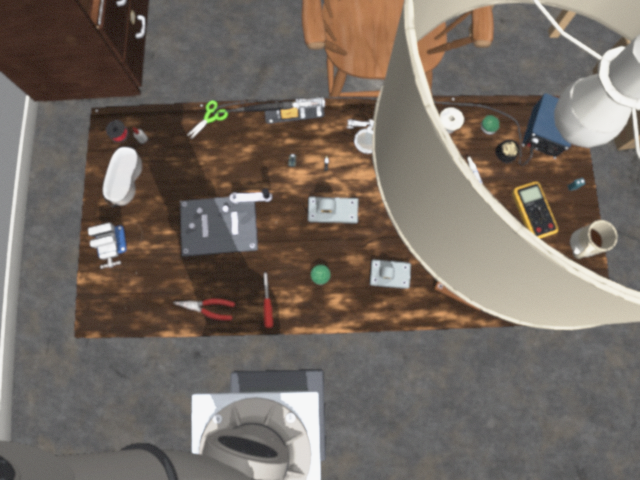

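View pics/side0.png

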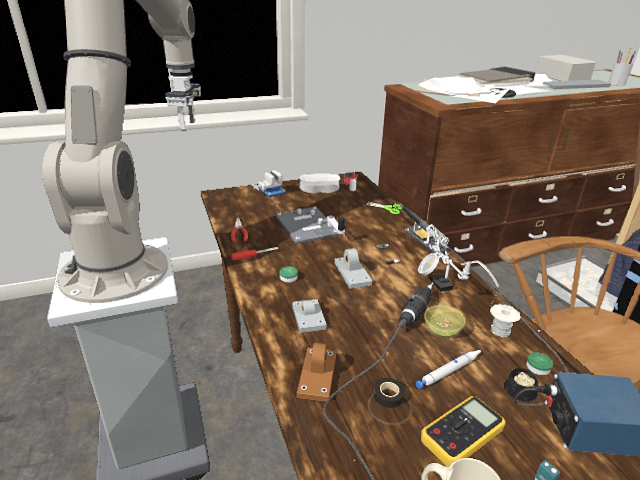

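The top view shows the fixture around (218,225), the tall pedestal around (333,210) and the low one at (390,273). In the side view the tall one is at (350,265) and the brown look-alike at (318,370).

Run:
```python
from h import *
T=np.load('top0.npz');S=np.load('side0.npz')
a=cv2.resize(T['im'][170:270,170:370],(800,400),interpolation=cv2.INTER_CUBIC)
cv2.imwrite('pics/topc.png',a[:,:,::-1])
b=cv2.resize(S['im'][190:300,230:390],(800,550),interpolation=cv2.INTER_CUBIC)
cv2.imwrite('pics/sidec.png',b[:,:,::-1])
C=cloud('top',T['d']);im=T['im'].astype(int)
hsv=cv2.cvtColor(T['im'],cv2.COLOR_RGB2HSV)
print('table z',np.median(C[290:320,280:330,2]))
for (r,c) in [(225,218),(210,345),(210,322)]: print(C[r,c],im[r,c],hsv[r,c])
def rect(m,n,z):
    cs,_=cv2.findContours(m.astype(np.uint8),cv2.RETR_EXTERNAL,cv2.CHAIN_APPROX_NONE)
    k=max(cs,key=cv2.contourArea);p=ray(n,k.reshape(-1,2),z)[:,:2]
    r=cv2.minAreaRect((p*1000).astype(np.float32));print(n,z,r,cv2.boxPoints(r).round(1).tolist())
m=np.zeros((480,640),bool);m[190:230,300:365]=1
low=hsv[:,:,1]<70
rect(m&low&(hsv[:,:,2]>80),'top',.016)
m[:]=0;m[185:262,172:265]=1
rect(m&(hsv[:,:,1]<70),'top',.012)
```

```text
table z 0.00045561791386819397
[0.5852518  0.09350593 0.00777207] [85 88 95] [111  27  95]
[ 0.61399229 -0.24536992  0.01627185] [205 214 217] [ 98  14 217]
[ 0.60687273 -0.18395201  0.04863113] [163 150 129] [ 19  53 163]
top 0.016 ((616.264404296875, -212.12466430664062), (135.66053771972656, 73.8426742553711), 87.3316879272461) [[576.2000122070312, -278.20001220703125], [650.0, -281.6000061035156], [656.2999877929688, -146.10000610351562], [582.5, -142.60000610351562]]
top 0.012 ((590.056396484375, 80.31364440917969), (169.7769775390625, 234.37295532226562), 4.336159706115723) [[496.6000061035156, 190.6999969482422], [514.2999877929688, -43.0], [683.5999755859375, -30.100000381469727], [665.7999877929688, 203.60000610351562]]
```

View pics/topc.png

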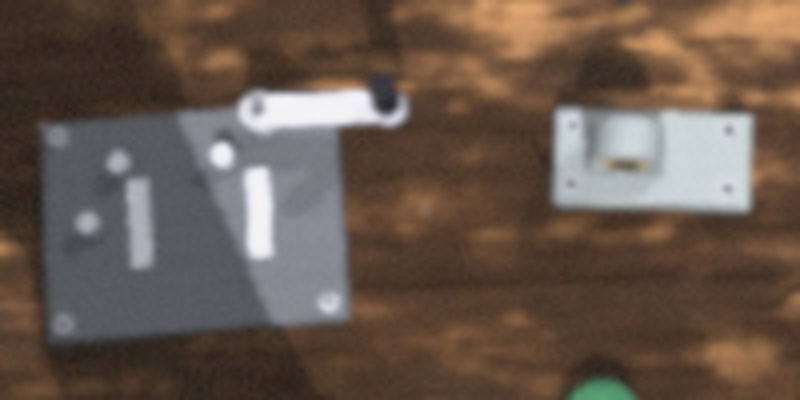

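View pics/sidec.png

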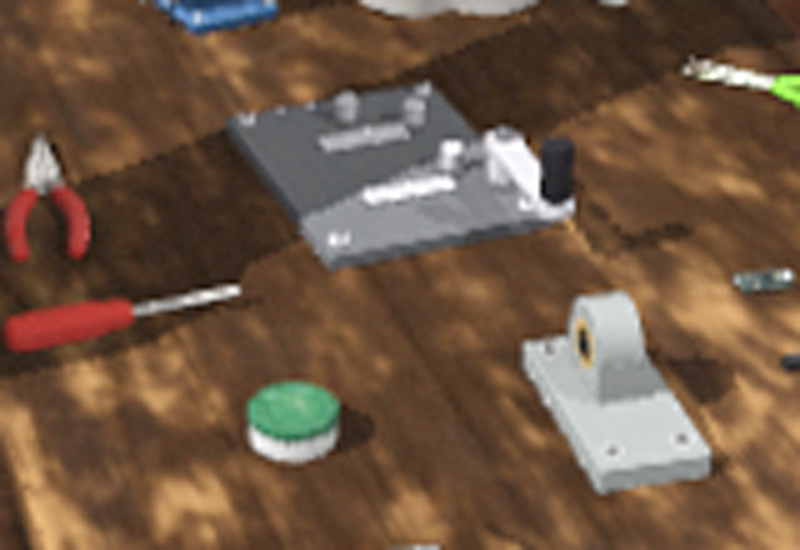

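Crops: the fixture pins are at (118,161), (222,154) and (88,222), and the pivot at (258,106). The keeper points right towards the knob at (385,93). The pedestal's short wing is on the left, facing the end stop, with flange holes at (573,127), (728,130), (727,188) and (570,184).

Run:
```python
from h import *
def top(u,z): return ray('top',[(170+(a+.5)/4-.5,170+(b+.5)/4-.5) for a,b in u],z)[:,:2]*1e3
def side(u,z): return ray('side',[(230+(a+.5)/5-.5,190+(b+.5)/5-.5) for a,b in u],z)[:,:2]*1e3
def kab(A,B):
    A=np.array(A,float);a,b=A.mean(0),B.mean(0);U,_,V=np.linalg.svd((A-a).T@(B-b))
    R=(U@np.diag([1,np.linalg.det(U@V)])@V).T;t=b-R@a
    print('yaw',np.degrees(np.arctan2(R[1,0],R[0,0])).round(2),'t',t.round(1),'res',(B-(A@R.T+t)).round(1).tolist());return R,t
F=[(39,45),(39,-24),(0,67),(0,35),(0,-45),(62,-52)]
B=np.r_[top([(118,161),(222,154),(88,222)],.027),top([(140,223),(260,213)],.016),top([(258,106)],.043)]
R,t=kab(F,B)
B2=np.r_[side([(415,104),(452,146),(347,103)],.027),side([(366,137),(410,188)],.016),side([(505,136)],.043)]
R2,t2=kab(F,B2)
for f,T in((top,(383,82)),(side,(557,143))):
    k=f([T],.083)[0];print('knob',k,'fix',R.T@(k-t))
h=top([(573,127),(728,130),(727,188),(570,184)],.016);print('holes',h.round(1).tolist(),h.mean(0))
v=(h[0]+h[3]-h[1]-h[2]);print('yaw',np.degrees(np.arctan2(-v[0],v[1])))
h=side([(549,347),(683,438),(612,450)],.016);print('sideholes',h.round(1).tolist(),(h[0]+h[1])/2)
# boss top points, depth
for n in('top','side'):
    T=np.load(n+'0.npz');C=cloud(n,T['d']).reshape(-1,3);c=np.array([.616,-.19])
    P=C[(abs(C[:,2]-.055)<.02)&(np.linalg.norm(C[:,:2]-c,axis=1)<.06)]*1e3
    print(n,len(P),P.min(0),P.max(0),np.median(P,axis=0))
```

```text
yaw 3.53 t [586.2  92.8] res [[0.9, 0.5], [-0.8, -0.0], [0.2, -0.1], [-0.8, -0.2], [-1.3, -0.3], [1.8, 0.1]]
yaw 5.33 t [585.4  89.3] res [[2.4, -0.7], [-1.2, 3.1], [0.5, -3.7], [0.8, -2.6], [-2.0, 1.3], [-0.5, 2.6]]
knob [653.95335027 -41.53188701] fix [  59.34084479 -138.2674043 ]
knob [648.74234142 -44.48989506] fix [  53.95738902 -140.8985312 ]
holes [[640.3, -160.9], [635.3, -263.9], [595.5, -261.5], [601.2, -157.9]] [ 618.05706974 -211.04278143]
yaw -2.989188213365102
sideholes [[600.8, -157.8], [635.0, -265.0], [594.3, -263.5]] [ 617.89383842 -211.41045497]
top 234 [ 603.88148786 -218.25645269   35.7838769 ] [ 633.20723193 -171.01303078   71.22859941] [ 614.93770074 -194.29291323   61.04375987]
side 182 [ 603.3445272  -226.14188499   35.09174792] [ 631.08366905 -173.03384378   67.04941131] [ 612.36518322 -211.0248787    53.10740549]
```

>>> {"fn": "move_arm", "kwargs": {
  "moves": [
    [[-1,-0.74,-0.67,0,0.125],[-1,-0.82,-0.57,0,0.125],[-1,-0.88,-0.47,0,0.125],[-1,-0.93,-0.35,0,0.125],[-1,-0.97,-0.23,0,0.125],[-1,-0.99,-0.11,0,0.125],[-1,-1,0.01,0,0.125],[-1,-0.99,0.13,0,0.125]]
  ],
  "grip_force": 30
}}

```text
time: 0.77
tcp_pos: [0.411, 0.3128, 0.2054]
ee_rot: [[-0.122, 0.993, -0.0], [0.993, 0.122, 0.0], [0.0, -0.0, -1.0]]
wrist_force: [1.1, 0.5, -0.8]
width: 0.998
gripper_force: 0.0
```

>>> {"fn": "move_arm", "kwargs": {
  "moves": [
    [[-1,-0.96,0.26,0,0.125],[-1,-0.92,0.38,0,0.055],[-1,-0.9,0.42,0,0],[-1,-0.9,0.42,0,0],[-1,-0.9,0.42,0,0],[-1,-0.9,0.42,0,0],[-1,-0.9,0.42,0,0],[-1,-0.9,0.42,0,0]]
  ]
}}

```text
time: 1.43
tcp_pos: [0.531, 0.0184, 0.2055]
ee_rot: [[0.052, 0.999, 0.0], [0.999, -0.052, 0.0], [0.0, 0.0, -1.0]]
wrist_force: [0.2, 1.3, 0.2]
width: 1.002
gripper_force: 0.0
```

```bash
cat >> h.py <<'E'
def go(x,y,z,yaw=None):
    o=get_obs();R=o['ee_rot'];d=R.T@(np.array([x,y,z])/1e3-o['tcp_pos'])/.04
    a=np.degrees(np.arctan2(R[1,1],R[0,1]));print('t',round(o['time'],2),'tcp',(o['tcp_pos']*1e3).round(1),'yaw y',a.round(2),'shift',d.round(3),'F',o['wrist_force'].round(1),'w',o['width'],'j7',o['joint_positions'][6].round(1))
    if yaw is not None: print('turn',np.radians(a-yaw).round(4))
E
python3 -c "from h import *;go(619,-193,120,-3)"
```

```text
t 1.43 tcp [531.   18.4 205.5] yaw y -2.97 shift [-5.165  2.471  2.138] F [0.2 1.3 0.2] w 1.001969804136769 j7 -3.5
turn 0.0006
```

>>> {"fn": "move_arm", "kwargs": {
  "moves": [
    [[-1,-0.86,0.41,0,0],[-1,-0.86,0.41,0,0],[-1,-0.86,0.41,0.2,0],[-1,-0.86,0.41,0.3,0],[-1,-0.86,0.41,0.3,0],[-1,-0.86,0.41,0.3,0],[-1,0,0,0.5,0],[-1,0,0,0.4,0]]
  ]
}}

```text
time: 2.1
tcp_pos: [0.6178, -0.194, 0.1238]
ee_rot: [[0.056, 0.998, -0.001], [0.998, -0.056, -0.001], [-0.001, -0.001, -1.0]]
wrist_force: [-0.3, 0.1, -0.9]
width: 1.004
gripper_force: 0.0
```

Run:
```python
from h import *
im,d=snapshot('side')
x,y=310,180;b=cv2.resize(im[180:300,290:450],(800,600),interpolation=cv2.INTER_CUBIC);cv2.imwrite('pics/s1.png',b[:,:,::-1])
go(619,-193,26,-3)
```

```text
t 2.15 tcp [ 616.4 -191.8  120.9] yaw y -3.09 shift [-0.025  0.079  2.372] F [-3.   1.1 -3.1] w 1.0010441149766303 j7 25.9
turn -0.0016
```

View pics/s1.png

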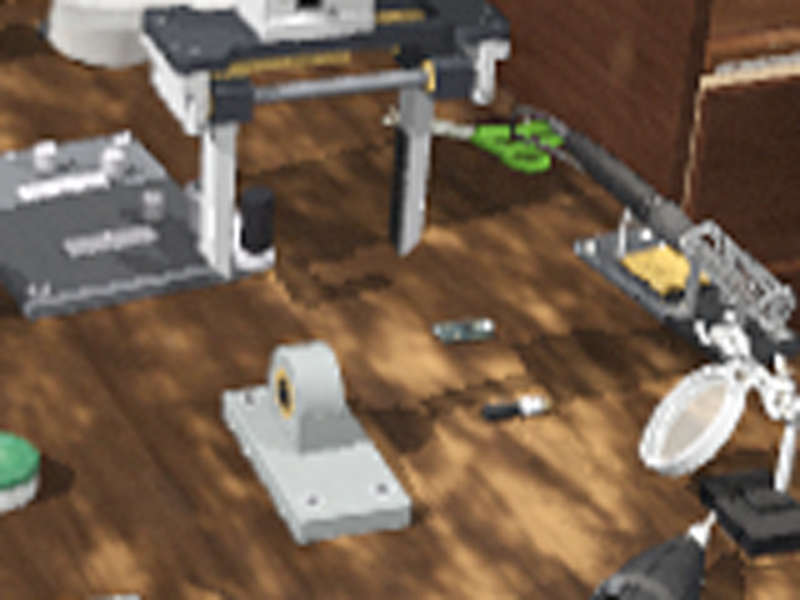

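The open fingers straddle the boss from above, one on each side of (310,390) in the crop, so I go down and grip.

>>> {"fn": "move_arm", "kwargs": {
  "moves": [
    [[-1,-0.02,0.08,0.6,0],[-1,0,0,0.6,0],[-1,0,0,0.6,0],[-1,0,0,0.5,0],[-1,0,0,0,0],[1,0,0,0,0],[1,0,0,0,0],[1,0,0,0,0]]
  ],
  "grip_force": 30
}}

```text
time: 2.82
tcp_pos: [0.6224, -0.1921, 0.0352]
ee_rot: [[0.052, 0.999, 0.002], [0.999, -0.052, -0.0], [-0.0, 0.002, -1.0]]
wrist_force: [0.3, 0.3, 0.4]
width: 0.824
gripper_force: 0.0
```

>>> {"fn": "move_arm", "kwargs": {
  "moves": [
    [[1,0,0,0,0],[1,0,0,0,0],[1,0,0,0,0],[1,0,0,0,0]]
  ]
}}

```text
time: 3.15
tcp_pos: [0.6216, -0.1919, 0.0339]
ee_rot: [[0.052, 0.999, 0.0], [0.999, -0.052, 0.0], [0.0, 0.0, -1.0]]
wrist_force: [0.2, 0.0, 0.2]
width: 0.538
gripper_force: 0.0
```

```bash
python3 -c "from h import *;go(619,-193,120,3.5)"
```

```text
t 3.15 tcp [ 621.6 -191.9   33.9] yaw y -2.98 shift [-0.031 -0.063 -2.153] F [0.2 0.  0.2] w 0.5383224598416987 j7 29.3
turn -0.1131
```

>>> {"fn": "move_arm", "kwargs": {
  "moves": [
    [[1,-0.03,-0.06,0.15,0],[1,0,0,0,0],[1,0,0,0,0],[1,0,0,0,0],[1,0,0,0,0],[1,0,0,0,0],[1,0,0,0,0],[1,0,0,0,0]]
  ]
}}

```text
time: 3.82
tcp_pos: [0.6187, -0.1929, 0.0273]
ee_rot: [[0.052, 0.999, -0.001], [0.999, -0.052, 0.0], [0.0, -0.001, -1.0]]
wrist_force: [-0.3, -0.1, -4.9]
width: 0.277
gripper_force: 30.0
```

```bash
python3 -c "from h import *;go(619,-193,120,3.5);print(get_obs()['gripper_force'])"
```

```text
t 3.82 tcp [ 618.7 -192.9   27.3] yaw y -2.98 shift [-1.000e-03  5.000e-03 -2.318e+00] F [-0.3 -0.1 -4.9] w 0.27668693063309546 j7 29.6
turn -0.1132
29.99895751476288
```

>>> {"fn": "move_arm", "kwargs": {
  "moves": [
    [[1,0,0,-0.3,0],[1,0,0,-0.7,0],[1,0,0,-0.7,-0.05],[1,0,0,-0.6,-0.063],[1,0,0,-0.2,0],[1,0,0,0,0]]
  ]
}}

```text
time: 4.32
tcp_pos: [0.6201, -0.1934, 0.13]
ee_rot: [[-0.059, 0.998, 0.004], [0.998, 0.059, -0.0], [-0.0, 0.004, -1.0]]
wrist_force: [0.4, 0.1, -6.9]
width: 0.276
gripper_force: 30.0
```

Run:
```python
from h import *
im,d=snapshot('side')
go(580,97,125,3.5);print(get_obs()['gripper_force'])
```

```text
t 4.37 tcp [ 619.2 -192.9  128. ] yaw y 3.37 shift [ 7.292 -0.553  0.076] F [-0.9  0.7 -5.6] w 0.27410344853008695 j7 31.4
turn -0.0022
29.99888151884079
```

>>> {"fn": "move_arm", "kwargs": {
  "moves": [
    [[1,0.6,-0.05,0,0],[1,1,-0.08,0,0],[1,1,-0.08,0,0],[1,1,-0.08,0,0],[1,1,-0.08,0,0],[1,1,-0.08,0,0],[1,1,-0.06,0,0],[1,0.7,-0.04,0,0]]
  ]
}}

```text
time: 5.03
tcp_pos: [0.5772, 0.1011, 0.1256]
ee_rot: [[-0.062, 0.998, -0.003], [0.998, 0.062, 0.0], [0.0, -0.003, -1.0]]
wrist_force: [0.8, 0.4, -6.3]
width: 0.278
gripper_force: 30.0
```

>>> {"fn": "move_arm", "kwargs": {
  "moves": [
    [[1,0,0,0.3,0],[1,0,0,0.5,0],[1,0,0,0.5,0],[1,0,0,0,0],[1,0,0,0,0],[1,0,0,0,0]]
  ]
}}

```text
time: 5.53
tcp_pos: [0.5793, 0.0966, 0.0755]
ee_rot: [[-0.06, 0.998, -0.001], [0.998, 0.06, -0.001], [-0.001, -0.001, -1.0]]
wrist_force: [0.0, -0.4, -4.3]
width: 0.277
gripper_force: 30.0
```

Run:
```python
from h import *
im,d=snapshot('side');b=cv2.resize(im[170:270,240:373],(798,600),interpolation=cv2.INTER_CUBIC);cv2.imwrite('pics/s2.png',b[:,:,::-1])
im,d=snapshot('top');b=cv2.resize(im[170:270,160:293],(798,600),interpolation=cv2.INTER_CUBIC);cv2.imwrite('pics/t2.png',b[:,:,::-1])
go(580,97,45,3.5)
```

```text
t 5.63 tcp [579.8  97.   76.3] yaw y 3.45 shift [0.001 0.005 0.781] F [ 0.3  0.3 -5. ] w 0.2756250846044255 j7 4.4
turn -0.0009
```

View pics/s2.png

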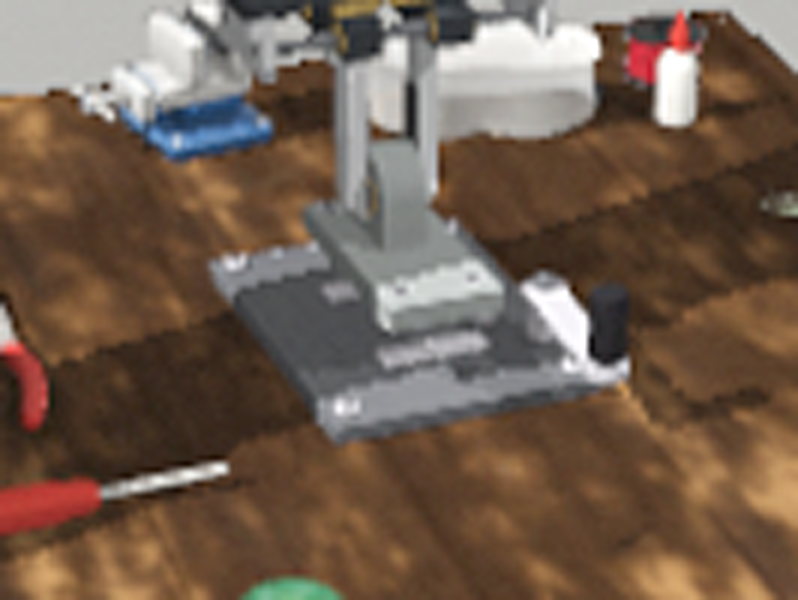

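The pedestal hangs level over the strips, clear of the pins. I lower it.

>>> {"fn": "move_arm", "kwargs": {
  "moves": [
    [[1,0,0,0.3,0],[1,0,0,0.3,0],[1,0,0,0.1,0],[1,0,0,0.05,0],[1,0,0,0.04,0],[1,0,0,0,0],[1,0,0,0,0]]
  ]
}}

```text
time: 6.22
tcp_pos: [0.5794, 0.097, 0.044]
ee_rot: [[-0.061, 0.998, 0.0], [0.998, 0.061, -0.0], [-0.0, 0.0, -1.0]]
wrist_force: [0.2, 1.1, -5.0]
width: 0.271
gripper_force: 30.0
```

Run:
```python
from h import *
im,d=snapshot('top');b=cv2.resize(im[170:270,160:293],(798,600),interpolation=cv2.INTER_CUBIC);cv2.imwrite('pics/t3.png',b[:,:,::-1])
go(580,97,43.3,3.5)
```

```text
t 6.27 tcp [579.5  97.1  44.1] yaw y 3.49 shift [-0.003  0.013  0.02 ] F [ 0.6  0.5 -5.3] w 0.27387060643639416 j7 5.9
turn -0.0002
```

View pics/t3.png

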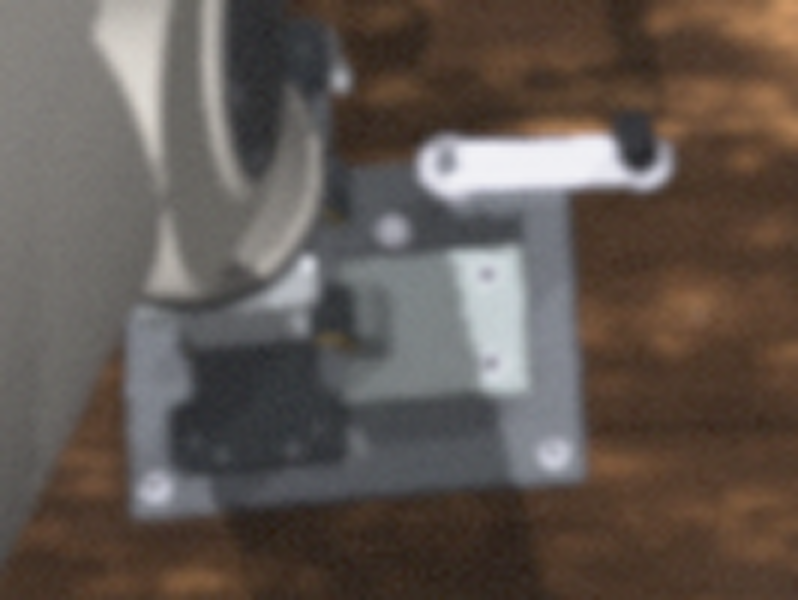

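The pedestal sits between the strips' ends, with a small gap to the back pin at (392,230). I set it down fully, then slide.

>>> {"fn": "move_arm", "kwargs": {
  "moves": [
    [[1,0,0,0.02,0],[1,0,0,0.015,0],[1,0,0,0,0],[1,0,0,0,0]]
  ]
}}

```text
time: 6.6
tcp_pos: [0.5795, 0.0973, 0.0432]
ee_rot: [[-0.061, 0.998, 0.001], [0.998, 0.061, 0.001], [0.001, 0.001, -1.0]]
wrist_force: [-3.1, 0.1, 5.9]
width: 0.277
gripper_force: 30.0
```

>>> {"fn": "move_arm", "kwargs": {
  "moves": [
    [[1,0,0.05,0,0],[1,0,0.05,0,0],[1,0,0,0,0],[1,0,0,0,0]]
  ]
}}

```text
time: 6.93
tcp_pos: [0.5828, 0.0974, 0.0432]
ee_rot: [[-0.061, 0.998, -0.001], [0.998, 0.061, 0.001], [0.001, -0.001, -1.0]]
wrist_force: [-8.3, 0.2, 12.2]
width: 0.275
gripper_force: 30.0
```

>>> {"fn": "move_arm", "kwargs": {
  "moves": [
    [[1,0,0,-0.012,0],[1,0,0.03,0,0],[1,0,0.03,0,0],[1,0,0,0,0],[1,0,0,0,0]]
  ]
}}

```text
time: 7.35
tcp_pos: [0.5855, 0.0975, 0.0432]
ee_rot: [[-0.061, 0.998, -0.0], [0.998, 0.061, 0.0], [0.0, -0.0, -1.0]]
wrist_force: [-5.9, -0.9, 5.6]
width: 0.277
gripper_force: 30.0
```

>>> {"fn": "move_arm", "kwargs": {
  "moves": [
    [[1,0,0.03,0,0],[1,0,0,0,0],[1,0,0,0,0]]
  ]
}}

```text
time: 7.6
tcp_pos: [0.5858, 0.0976, 0.0432]
ee_rot: [[-0.061, 0.998, -0.002], [0.998, 0.061, 0.0], [0.0, -0.002, -1.0]]
wrist_force: [-11.8, -0.9, 12.5]
width: 0.277
gripper_force: 30.0
```

>>> {"fn": "move_arm", "kwargs": {
  "moves": [
    [[1,0.05,0,-0.01,0],[1,0.05,0,0,0],[1,0.04,0,0,0],[1,0,0,0,0],[1,0,0,0,0]]
  ]
}}

```text
time: 8.02
tcp_pos: [0.5856, 0.1015, 0.0433]
ee_rot: [[-0.06, 0.998, -0.002], [0.998, 0.06, -0.002], [-0.001, -0.002, -1.0]]
wrist_force: [-7.5, -7.7, 5.7]
width: 0.274
gripper_force: 30.0
```

>>> {"fn": "move_arm", "kwargs": {
  "moves": [
    [[1,0.03,0,0,0],[1,0,0,0,0],[1,0,0,0,0]]
  ]
}}

```text
time: 8.27
tcp_pos: [0.5855, 0.1024, 0.0433]
ee_rot: [[-0.06, 0.998, -0.002], [0.998, 0.06, -0.002], [-0.002, -0.002, -1.0]]
wrist_force: [-7.0, -9.1, 5.4]
width: 0.277
gripper_force: 30.0
```

>>> {"fn": "move_arm", "kwargs": {
  "moves": [
    [[1,0.03,0,0,0],[1,0,0,0,0],[1,0,0,0,0]]
  ]
}}

```text
time: 8.52
tcp_pos: [0.5855, 0.1036, 0.0433]
ee_rot: [[-0.059, 0.998, -0.002], [0.998, 0.059, -0.002], [-0.002, -0.002, -1.0]]
wrist_force: [-8.2, -9.0, 5.4]
width: 0.274
gripper_force: 30.0
```

>>> {"fn": "move_arm", "kwargs": {
  "moves": [
    [[1,0.03,0,0,0],[1,0,0,0,0],[1,0,0,0,0]]
  ]
}}

```text
time: 8.77
tcp_pos: [0.5854, 0.1047, 0.0433]
ee_rot: [[-0.059, 0.998, -0.002], [0.998, 0.059, -0.002], [-0.002, -0.002, -1.0]]
wrist_force: [-7.0, -9.4, 4.5]
width: 0.273
gripper_force: 30.0
```

Still sliding, with friction of about 9 N. I keep going.

>>> {"fn": "move_arm", "kwargs": {
  "moves": [
    [[1,0.03,0,0,0],[1,0,0,0,0],[1,0,0,0,0]]
  ]
}}

```text
time: 9.02
tcp_pos: [0.5854, 0.1059, 0.0433]
ee_rot: [[-0.059, 0.998, -0.002], [0.998, 0.059, -0.002], [-0.002, -0.002, -1.0]]
wrist_force: [-7.5, -8.6, 6.1]
width: 0.276
gripper_force: 30.0
```

>>> {"fn": "move_arm", "kwargs": {
  "moves": [
    [[1,0.03,0,0,0],[1,0,0,0,0],[1,0,0,0,0]]
  ]
}}

```text
time: 9.27
tcp_pos: [0.5853, 0.1071, 0.0433]
ee_rot: [[-0.059, 0.998, -0.002], [0.998, 0.059, -0.002], [-0.002, -0.002, -1.0]]
wrist_force: [-7.3, -8.9, 5.4]
width: 0.273
gripper_force: 30.0
```

>>> {"fn": "move_arm", "kwargs": {
  "moves": [
    [[1,0.03,0,0,0],[1,0,0,0,0],[1,0,0,0,0]]
  ]
}}

```text
time: 9.52
tcp_pos: [0.5852, 0.1083, 0.0433]
ee_rot: [[-0.059, 0.998, -0.002], [0.998, 0.059, -0.002], [-0.002, -0.002, -1.0]]
wrist_force: [-7.5, -9.8, 5.0]
width: 0.275
gripper_force: 30.0
```

>>> {"fn": "move_arm", "kwargs": {
  "moves": [
    [[1,0.03,0,0,0],[1,0,0,0,0],[1,0,0,0,0]]
  ]
}}

```text
time: 9.77
tcp_pos: [0.5852, 0.1087, 0.0433]
ee_rot: [[-0.059, 0.998, -0.002], [0.998, 0.059, -0.003], [-0.002, -0.002, -1.0]]
wrist_force: [-8.0, -13.2, 6.2]
width: 0.277
gripper_force: 30.0
```

>>> {"fn": "move_arm", "kwargs": {
  "moves": [
    [[1,0.03,0.01,0,0],[1,0,0,0,0],[1,0,0,0,0]]
  ]
}}

```text
time: 10.02
tcp_pos: [0.5852, 0.1088, 0.0433]
ee_rot: [[-0.058, 0.998, -0.003], [0.998, 0.058, -0.004], [-0.003, -0.003, -1.0]]
wrist_force: [-10.6, -18.7, 10.5]
width: 0.275
gripper_force: 30.0
```

Run:
```python
from h import *
im,d=snapshot('side');b=cv2.resize(im[185:265,260:366],(795,600),interpolation=cv2.INTER_CUBIC);cv2.imwrite('pics/s4.png',b[:,:,::-1])
go(586,109,43.3,3.5);print(get_obs()['torque'])
```

```text
t 10.07 tcp [585.2 108.8  43.3] yaw y 3.33 shift [0.003 0.019 0.001] F [ -9.3 -17.3  10.7] w 0.2735273426752672 j7 4.7
turn -0.0029
[-4.35940926  2.50031901 -0.06679775]
```

View pics/s4.png

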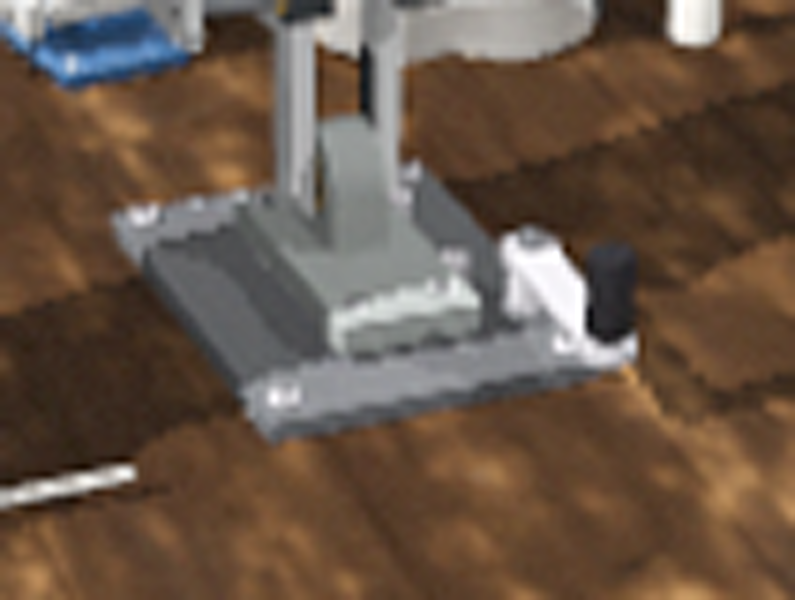

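The flange is against the end stop (-17 N) and the back stops. I let go, then true it up with shut fingertips on the front edge and the long end.

>>> {"fn": "move_arm", "kwargs": {
  "moves": [
    [[1,-0.02,0,-0.01,0],[0,0,0,0,0],[0,0,0,0,0],[0,0,0,0,0],[0,0,0,0,0],[0,0,0,-0.3,0],[0,0,0,-0.8,0],[0,0,0,-0.9,0]]
  ]
}}

```text
time: 10.73
tcp_pos: [0.5854, 0.1117, 0.1242]
ee_rot: [[-0.061, 0.998, -0.003], [0.998, 0.061, -0.001], [-0.001, -0.003, -1.0]]
wrist_force: [0.3, 0.1, -0.1]
width: 0.504
gripper_force: 0.0
```

```bash
cat >> h.py <<'E'
a=np.radians(3.4);FR=np.array([[np.cos(a),-np.sin(a)],[np.sin(a),np.cos(a)]]);FT=np.array([586.,94.])
def gof(x,y,z):
    w=FR@[x,y]+FT;go(w[0],w[1],z,3.4)
E
python3 -c "from h import *;gof(-56,10,120)"
```

```text
t 10.73 tcp [585.4 111.7 124.2] yaw y 3.49 shift [-0.19  -1.41   0.108] F [ 0.3  0.1 -0.1] w 0.5036088162535461 j7 1.2
turn 0.0015
```

>>> {"fn": "move_arm", "kwargs": {
  "moves": [
    [[1,-0.1,-0.7,0,0],[1,-0.09,-0.7,0,0],[1,0,0,0,0],[1,0,0,0,0],[1,0,0,0,0],[1,0,0,0,0],[1,0,0,0,0],[1,0,0,0,0]]
  ],
  "grip_force": 20
}}

```text
time: 11.4
tcp_pos: [0.5313, 0.1009, 0.1236]
ee_rot: [[-0.061, 0.998, -0.0], [0.998, 0.061, -0.0], [-0.0, -0.0, -1.0]]
wrist_force: [-0.1, 0.4, 0.4]
width: 0.009
gripper_force: 0.0
```

```bash
python3 -c "from h import *;gof(-54,10,22)"
```

```text
t 11.4 tcp [531.3 100.9 123.6] yaw y 3.49 shift [-0.003  0.004  2.541] F [-0.1  0.4  0.4] w 0.009122750887271238 j7 -0.7
turn 0.0015
```

>>> {"fn": "move_arm", "kwargs": {
  "moves": [
    [[1,0,0,0.5,0],[1,0,0,0.7,0],[1,0,0,0.7,0],[1,0,0,0.5,0],[1,0,0,0.14,0],[1,0,0,0,0],[1,0,0,0,0]]
  ]
}}

```text
time: 11.98
tcp_pos: [0.5314, 0.1007, 0.0227]
ee_rot: [[-0.06, 0.998, 0.0], [0.998, 0.06, -0.0], [-0.0, 0.0, -1.0]]
wrist_force: [-0.4, -0.1, 0.1]
width: 0.009
gripper_force: 0.0
```

>>> {"fn": "move_arm", "kwargs": {
  "moves": [
    [[1,0,0.08,0,0],[1,0,0.08,0,0],[1,0,0.04,0,0],[1,0,0,0,0],[1,0,0,0,0]]
  ]
}}

```text
time: 12.4
tcp_pos: [0.5392, 0.1016, 0.0225]
ee_rot: [[-0.061, 0.998, 0.001], [0.998, 0.061, 0.0], [0.0, 0.001, -1.0]]
wrist_force: [0.1, 1.0, 0.4]
width: 0.009
gripper_force: 0.0
```

>>> {"fn": "move_arm", "kwargs": {
  "moves": [
    [[1,0,0.03,0,0],[1,0,0.02,0,0],[1,0,0,0,0],[1,0,0,0,0]]
  ]
}}

```text
time: 12.73
tcp_pos: [0.5409, 0.1016, 0.0221]
ee_rot: [[-0.061, 0.998, -0.0], [0.998, 0.061, -0.0], [-0.0, -0.0, -1.0]]
wrist_force: [-0.1, -0.6, 0.0]
width: 0.003
gripper_force: 0.0
```

>>> {"fn": "move_arm", "kwargs": {
  "moves": [
    [[1,0,0.03,0,0],[1,0,0,0,0],[1,0,0,0,0]]
  ]
}}

```text
time: 12.98
tcp_pos: [0.5412, 0.1016, 0.0219]
ee_rot: [[-0.061, 0.998, -0.002], [0.998, 0.061, -0.0], [-0.0, -0.002, -1.0]]
wrist_force: [-5.5, -0.4, 4.1]
width: 0.008
gripper_force: 2.7
```

>>> {"fn": "move_arm", "kwargs": {
  "moves": [
    [[1,0,0.03,0,0],[1,0,0.02,0,0],[1,0,0,0,0],[1,0,0,0,0]]
  ]
}}

```text
time: 13.32
tcp_pos: [0.5415, 0.1016, 0.0216]
ee_rot: [[-0.061, 0.998, -0.005], [0.998, 0.061, -0.0], [0.0, -0.005, -1.0]]
wrist_force: [-14.9, 0.1, 10.5]
width: 0.006
gripper_force: 7.3
```

```bash
python3 -c "from h import *;gof(-60,10,22);print(get_obs()['torque'])"
```

```text
t 13.32 tcp [541.5 101.6  21.6] yaw y 3.5 shift [-0.004 -0.4   -0.007] F [-14.9   0.1  10.5] w 0.005824270009459641 j7 5.7
turn 0.0017
[-1.98556509e-01  3.38981403e+00 -2.33779281e-03]
```

>>> {"fn": "move_arm", "kwargs": {
  "moves": [
    [[1,0,-0.4,0,0],[1,0,-0.1,-0.6,0],[1,-0.9,0,0,0],[1,-0.9,0,0,0],[1,-0.7,0,0,0],[1,0,0.8,0,0],[1,0,0.7,0,0],[1,0,0,0,0]]
  ]
}}

```text
time: 13.98
tcp_pos: [0.595, 0.0044, 0.0466]
ee_rot: [[-0.061, 0.998, 0.004], [0.998, 0.061, -0.0], [-0.001, 0.004, -1.0]]
wrist_force: [-1.5, 1.1, 0.1]
width: 0.006
gripper_force: 0.0
```

```bash
python3 -c "from h import *;gof(0,-87,22)"
```

```text
t 13.98 tcp [595.    4.4  46.6] yaw y 3.49 shift [ 0.075 -0.095  0.616] F [-1.5  1.1  0.1] w 0.005650073094194187 j7 15.3
turn 0.0016
```

>>> {"fn": "move_arm", "kwargs": {
  "moves": [
    [[1,0,-0.08,0.3,0],[1,0,0,0.3,0],[1,0,0,0,0],[1,0.08,0,0,0],[1,0.05,0,0,0],[1,0,0,0,0],[1,0,0,0,0]]
  ]
}}

```text
time: 14.57
tcp_pos: [0.5869, 0.0098, 0.0227]
ee_rot: [[-0.061, 0.998, 0.001], [0.998, 0.061, 0.0], [0.0, 0.001, -1.0]]
wrist_force: [0.2, -0.3, -0.7]
width: 0.002
gripper_force: 0.0
```

```bash
python3 -c "from h import *;gof(0,-79,22)"
```

```text
t 14.57 tcp [586.9   9.8  22.7] yaw y 3.52 shift [0.128 0.103 0.016] F [ 0.2 -0.3 -0.7] w 0.0015969194379655066 j7 15.9
turn 0.0021
```

>>> {"fn": "move_arm", "kwargs": {
  "moves": [
    [[1,0.06,0.1,0,0],[1,0.05,0,0,0],[1,0,0,0,0],[1,0,0,0,0]]
  ]
}}

```text
time: 14.9
tcp_pos: [0.5912, 0.0135, 0.0226]
ee_rot: [[-0.061, 0.998, 0.002], [0.998, 0.061, -0.001], [-0.001, 0.001, -1.0]]
wrist_force: [1.7, -4.7, 1.9]
width: 0.003
gripper_force: 2.3
```

>>> {"fn": "move_arm", "kwargs": {
  "moves": [
    [[1,0.04,0,0,0],[1,0,0,0,0],[1,0,0,0,0]]
  ]
}}

```text
time: 15.15
tcp_pos: [0.591, 0.0137, 0.0226]
ee_rot: [[-0.059, 0.998, 0.002], [0.998, 0.059, -0.002], [-0.002, 0.001, -1.0]]
wrist_force: [3.2, -10.2, 2.9]
width: 0.009
gripper_force: 5.5
```

>>> {"fn": "move_arm", "kwargs": {
  "moves": [
    [[1,0.04,0,0,0],[1,0,0,0,0],[1,0,0,0,0]]
  ]
}}

```text
time: 15.4
tcp_pos: [0.5909, 0.0139, 0.0226]
ee_rot: [[-0.058, 0.998, 0.002], [0.998, 0.058, -0.003], [-0.003, 0.002, -1.0]]
wrist_force: [3.1, -16.7, 2.8]
width: 0.004
gripper_force: 8.7
```

Firm contact on both edges (15 N and 17 N). I back off, lift and go to the keeper knob.

>>> {"fn": "move_arm", "kwargs": {
  "moves": [
    [[1,-0.3,0,0,0],[1,0,0,-0.7,0],[1,0,0,-0.8,0],[0,0,0,-0.8,0],[0,0,0,0,0],[0,0,0,0,0]]
  ],
  "grip_force": 6
}}

```text
time: 15.9
tcp_pos: [0.5917, 0.0056, 0.1158]
ee_rot: [[-0.061, 0.998, 0.003], [0.998, 0.061, 0.001], [0.001, 0.003, -1.0]]
wrist_force: [-0.5, 0.0, -1.2]
width: 0.18
gripper_force: 0.0
```

Run:
```python
from h import *
im,d=snapshot('side');h=im[185:265,260:366]
g=cv2.cvtColor(im,cv2.COLOR_RGB2GRAY);m=np.zeros_like(g);m[205:245,330:350]=(g[205:245,330:350]<45)
n,l,s,c=cv2.connectedComponentsWithStats(m);i=1+np.argmax(s[1:,4]);print(s[i],c[i])
x,y,w,hh,_=s[i];print('knob top side',ray('side',[(x+w/2-.5,y+1.5)],.083)*1e3, 'mid',ray('side',[c[i]],.063)*1e3)
C=cloud('side',d)
go(653,-42,100,3.5)
```

```text
[338 220   7  10  33] [341.96969697 224.96969697]
knob top side [[640.74925086 -64.16523707  83.        ]] mid [[650.20760585 -50.82943985  63.        ]]
t 15.95 tcp [590.9   5.7 114.5] yaw y 3.53 shift [-1.286  1.475  0.362] F [ 0.4  0.1 -0.8] w 0.2226323970040727 j7 12.2
turn 0.0005
```

>>> {"fn": "move_arm", "kwargs": {
  "moves": [
    [[-0.5,-0.4,0.5,0,0],[-0.5,-0.45,0.5,0,0],[-0.5,-0.45,0.44,0,0],[-0.5,0,0,0,0],[-0.5,0,0,0,0],[-0.5,0,0,0,0]]
  ]
}}

```text
time: 16.45
tcp_pos: [0.6505, -0.0429, 0.1127]
ee_rot: [[-0.061, 0.998, -0.002], [0.998, 0.061, 0.0], [0.0, -0.002, -1.0]]
wrist_force: [-1.3, -0.2, -0.3]
width: 0.645
gripper_force: 0.0
```

Run:
```python
from h import *
for n,(x,y) in(('side',(290,180)),('top',(200,150))):
    im,d=snapshot(n);b=cv2.resize(im[y:y+75,x:x+100],(400,300),interpolation=cv2.INTER_CUBIC)
    out=b if n=='side' else np.hstack([out,b])
cv2.imwrite('pics/k.png',out[:,:,::-1])
for P in ([653,-43,83],[653,-43,43]):print([proj(n,np.array(P)/1e3).round(1) for n in('side','top')])
go(653,-43,52,3.5)
```

```text
[array([[342.1, 217.8]]), array([[266. , 190.5]])]
[array([[341.6, 229.5]]), array([[267.6, 195.1]])]
t 16.55 tcp [650.6 -42.3 113.4] yaw y 3.53 shift [-0.022  0.06   1.535] F [ 0.   0.4 -0.3] w 0.7306419538487683 j7 17.9
turn 0.0006
```

View pics/k.png

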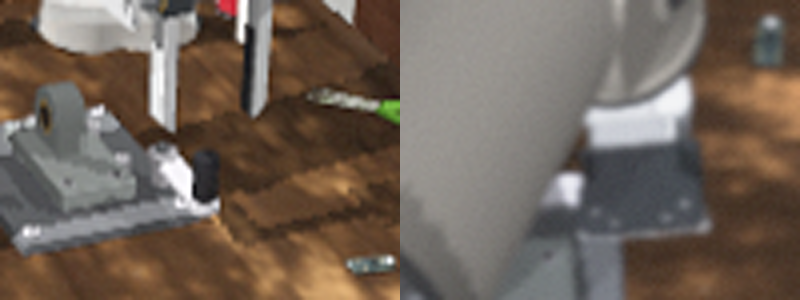

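The knob top at side pixel (341.5,218) matches the projected (342.1,217.8), and the fingers straddle it. I go down and close lightly.

>>> {"fn": "move_arm", "kwargs": {
  "moves": [
    [[-0.5,-0.02,0.05,0.5,0],[-0.5,0,0,0.5,0],[-0.5,0,0,0.5,0],[1,0,0,0,0],[1,0,0,0,0],[1,0,0,0,0],[1,0,0,0,0],[1,0,0,0,0]]
  ],
  "grip_force": 6
}}

```text
time: 17.22
tcp_pos: [0.6542, -0.0437, 0.0554]
ee_rot: [[-0.061, 0.998, 0.002], [0.998, 0.061, 0.0], [0.0, 0.002, -1.0]]
wrist_force: [0.7, 0.4, -0.2]
width: 0.431
gripper_force: 0.0
```

>>> {"fn": "move_arm", "kwargs": {
  "moves": [
    [[1,0,0,0,0],[1,0,0,0,0],[1,0,0,0,0]]
  ]
}}

```text
time: 17.47
tcp_pos: [0.6536, -0.0438, 0.0545]
ee_rot: [[-0.061, 0.998, 0.0], [0.998, 0.061, 0.0], [0.0, 0.0, -1.0]]
wrist_force: [-0.2, -0.4, 0.1]
width: 0.221
gripper_force: 0.4
```

>>> {"fn": "move_arm", "kwargs": {
  "moves": [
    [[1,0,0,0,0],[1,0,0,0,0],[1,0.01,-0.21,0,0.1],[1,0.01,-0.21,0,0.1],[1,0.01,-0.21,0,0.1],[1,0.01,-0.21,0,0.1],[1,0.01,-0.21,0,0.1],[1,0,0,0,0]]
  ]
}}

```text
time: 18.13
tcp_pos: [0.612, -0.0352, 0.0543]
ee_rot: [[0.43, 0.903, -0.0], [0.903, -0.43, 0.0], [0.0, -0.0, -1.0]]
wrist_force: [0.2, 1.0, 1.9]
width: 0.209
gripper_force: 6.0
```

```bash
cat >> h.py <<'E'
def keep():
    o=get_obs();p=FR.T@(o['tcp_pos'][:2]*1e3-FT-[0,-2])-[62,-52];print('r',np.hypot(*p),'th',np.arctan2(-p[0],-p[1]),'F',o['wrist_force'],o['width'],o['gripper_force'])
E
python3 -c "from h import *;keep();go(0,0,0,3.5)"
```

```text
r 88.04257322161554 th 0.5181428851857737 F [0.18277105 0.98150526 1.94371832] 0.20925053678734845 6.001422330737114
t 18.13 tcp [612.  -35.2  54.3] yaw y -25.45 shift [ -5.782 -14.192   1.36 ] F [0.2 1.  1.9] w 0.20925053678734845 j7 -4.3
turn -0.5053
```

>>> {"fn": "move_arm", "kwargs": {
  "moves": [
    [[1,0.03,-0.21,0,0.1],[1,0.03,-0.21,0,0.1],[1,0.03,-0.21,0,0.1],[1,0.02,-0.21,0,0.1],[1,0.01,-0.21,0,0.1],[1,0,0,0,0]]
  ]
}}

```text
time: 18.63
tcp_pos: [0.5805, -0.007, 0.0539]
ee_rot: [[0.81, 0.587, -0.002], [0.587, -0.81, -0.0], [-0.002, -0.001, -1.0]]
wrist_force: [-5.1, -3.5, 4.9]
width: 0.211
gripper_force: 6.0
```

```bash
python3 -c "from h import *;keep();go(0,0,0,3.5)"
```

```text
r 86.84937487852817 th 1.0060208807995648 F [-5.10977955 -3.4933488   4.94513406] 0.21077909060258365 6.001880094408989
t 18.63 tcp [580.5  -7.   53.9] yaw y -54.09 shift [-11.649  -8.653   1.376] F [-5.1 -3.5  4.9] w 0.21077909060258365 j7 -30.0
turn -1.0051
```

>>> {"fn": "move_arm", "kwargs": {
  "moves": [
    [[1,-0.01,-0.21,0,0.1],[1,0.0,-0.21,0,0.1],[1,0.01,-0.21,0,0.1],[1,0.01,-0.21,0,0.1],[1,0,0,0,0],[1,0,0,0,0]]
  ]
}}

```text
time: 19.13
tcp_pos: [0.5666, 0.0227, 0.0539]
ee_rot: [[0.972, 0.233, -0.001], [0.233, -0.972, -0.0], [-0.001, 0.0, -1.0]]
wrist_force: [-1.2, 0.5, -1.3]
width: 0.212
gripper_force: 6.0
```

```bash
python3 -c "from h import *;keep();go(0,0,0,3.5)"
```

```text
r 86.99625245718703 th 1.3851843977731966 F [-1.18807456  0.48143393 -1.34089486] 0.21175970890426546 6.000243499875069
t 19.13 tcp [566.6  22.7  53.9] yaw y -76.51 shift [-13.904  -2.754   1.362] F [-1.2  0.5 -1.3] w 0.21175970890426546 j7 -50.6
turn -1.3964
```

>>> {"fn": "move_arm", "kwargs": {
  "moves": [
    [[1,0.01,-0.16,0,0.075],[1,0.01,-0.16,0,0.075],[1,0,-0.06,0,0.03],[1,0,0,0,0],[1,0,0,0,0]]
  ]
}}

```text
time: 19.55
tcp_pos: [0.5644, 0.0372, 0.0539]
ee_rot: [[0.998, 0.055, -0.002], [0.055, -0.998, -0.0], [-0.002, -0.0, -1.0]]
wrist_force: [-4.8, 0.4, 2.4]
width: 0.212
gripper_force: 6.0
```

>>> {"fn": "move_arm", "kwargs": {
  "moves": [
    [[1,0,-0.05,0,0],[1,0,0,0,0],[1,0,0,0,0]]
  ]
}}

```text
time: 19.8
tcp_pos: [0.5644, 0.0391, 0.0539]
ee_rot: [[0.999, 0.053, -0.001], [0.053, -0.999, 0.0], [-0.001, -0.0, -1.0]]
wrist_force: [-5.0, -0.4, 0.7]
width: 0.212
gripper_force: 6.0
```

```bash
python3 -c "from h import *;keep();go(0,0,0,3.5)"
```

```text
r 86.66711609878503 th 1.5763371713764012 F [-4.98406505 -0.41407755  0.69545779] 0.21159232987125132 5.999943315982819
t 19.8 tcp [564.4  39.1  53.9] yaw y -86.95 shift [-14.141   0.226   1.364] F [-5.  -0.4  0.7] w 0.21159232987125132 j7 -60.4
turn -1.5787
```

>>> {"fn": "move_arm", "kwargs": {
  "moves": [
    [[1,-0.05,-0.04,0,0],[1,0,0,0,0],[1,0,0,0,0]]
  ]
}}

```text
time: 20.05
tcp_pos: [0.5637, 0.0394, 0.0543]
ee_rot: [[0.999, 0.052, 0.002], [0.052, -0.999, -0.002], [0.002, 0.002, -1.0]]
wrist_force: [2.7, -8.6, -4.7]
width: 0.212
gripper_force: 6.0
```

>>> {"fn": "move_arm", "kwargs": {
  "moves": [
    [[1,0,-0.04,0,0],[1,0,0,0,0],[1,0,0,0,0]]
  ]
}}

```text
time: 20.3
tcp_pos: [0.5636, 0.0402, 0.0543]
ee_rot: [[0.999, 0.052, 0.002], [0.052, -0.999, -0.003], [0.002, 0.003, -1.0]]
wrist_force: [4.7, -11.8, -6.9]
width: 0.229
gripper_force: 6.0
```

>>> {"fn": "move_arm", "kwargs": {
  "moves": [
    [[1,0,-0.04,0,0],[1,0,0,0,0],[1,0,0,0,0]]
  ]
}}

```text
time: 20.55
tcp_pos: [0.5635, 0.0418, 0.0543]
ee_rot: [[0.999, 0.052, 0.002], [0.052, -0.999, -0.003], [0.002, 0.003, -1.0]]
wrist_force: [2.1, -12.4, -6.3]
width: 0.261
gripper_force: 6.0
```

The keeper is on its end stop (12 N, steady). I open a little, lift away and check.

>>> {"fn": "move_arm", "kwargs": {
  "moves": [
    [[0.35,0,0.03,0,0],[0.35,0,0,0,0],[0.35,0,0,0,0],[0.35,0,0,0,0],[0.35,0,0,-0.3,0],[0.35,0,0,-0.8,0],[0.35,0,0,-1,0],[0.35,0,0,-1,0]]
  ]
}}

```text
time: 21.22
tcp_pos: [0.5621, 0.0423, 0.1801]
ee_rot: [[0.999, 0.051, -0.001], [0.051, -0.999, -0.001], [-0.001, 0.001, -1.0]]
wrist_force: [1.2, 0.7, 0.4]
width: 0.326
gripper_force: 0.0
```

>>> {"fn": "move_arm", "kwargs": {
  "moves": [
    [[0.35,-0.8,0,-0.6,0],[0.35,-0.8,0.6,0,0],[0.35,-0.8,0.6,0,0],[0.35,0,1,0,0],[0.35,0,1,0,0],[0.35,0,1,0,0],[0.35,0,1,0,0],[0.35,0,1,0,0]]
  ]
}}

```text
time: 21.88
tcp_pos: [0.4804, -0.1861, 0.2027]
ee_rot: [[0.999, 0.053, 0.001], [0.053, -0.999, 0.001], [0.001, -0.001, -1.0]]
wrist_force: [0.3, 0.7, -0.4]
width: 0.322
gripper_force: 0.0
```

>>> {"fn": "move_arm", "kwargs": {
  "moves": [
    [[0.35,0,1,0,0],[0.35,0,1,0,0],[0.35,0,1,0,0],[0.35,0,1,0,0],[0.35,0,0,0,0],[0.35,0,0,0,0]]
  ]
}}

```text
time: 22.38
tcp_pos: [0.4868, -0.34, 0.2029]
ee_rot: [[0.999, 0.046, 0.0], [0.046, -0.999, -0.002], [0.0, 0.002, -1.0]]
wrist_force: [0.0, 1.0, -0.3]
width: 0.326
gripper_force: 0.0
```

Run:
```python
from h import *
o=[]
for n,(x,y,w,h) in(('side',(265,185,90,80)),('top',(172,175,90,80))):
    im,d=snapshot(n);np.savez(n+'9.npz',im=im,d=d);o.append(cv2.resize(im[y:y+h,x:x+w],(400,356),interpolation=cv2.INTER_CUBIC))
cv2.imwrite('pics/end.png',np.hstack(o)[:,:,::-1])
print(get_obs()['tcp_pos'],get_obs()['time'])
```

```text
[ 0.48837749 -0.33618921  0.20250823] 22.4833
```

View pics/end.png

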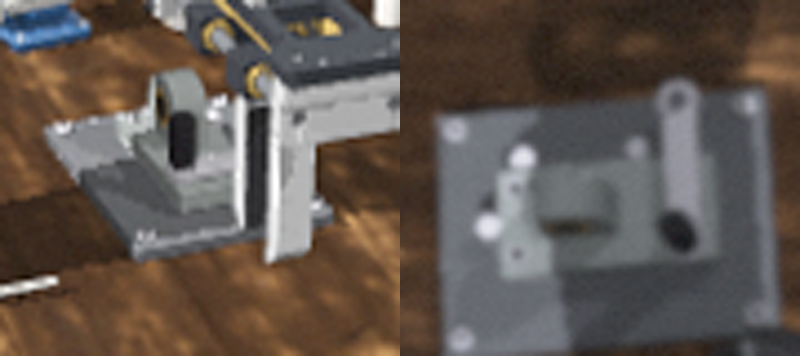

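The keeper lies over the long wing and the flange is against the pins: end pin at (487,227), back pins at (522,157) and (637,148). The last push on the long end dragged about 0.3 mm sideways, so I give the front edge one more gentle push.

```bash
python3 -c "
from h import *
w=FR@[-56,6]+FT-[0,2];go(w[0],w[1],110,-86.6);w=FR@[-56,6]+FT;print(w)"
```

```text
t 22.48 tcp [ 488.4 -336.2  202.5] yaw y -87.06 shift [  1.585 -10.706   2.307] F [-0.7  1.3  0.1] w 0.3219043216479602 j7 -33.7
turn -0.008
[529.74273139  96.66828205]
```

>>> {"fn": "move_arm", "kwargs": {
  "moves": [
    [[1,0,-1,0,-0.008],[1,0,-1,0,0],[1,0,-1,0,0],[1,0,-1,0,0],[1,0,-1,0,0],[1,0,-1,0,0],[1,0,-1,0,0],[1,0,-1,0,0]]
  ],
  "grip_force": 20
}}

```text
time: 23.15
tcp_pos: [0.4717, -0.0414, 0.2022]
ee_rot: [[0.998, 0.063, 0.0], [0.063, -0.998, 0.0], [0.0, -0.0, -1.0]]
wrist_force: [1.6, 0.3, 0.1]
width: 0.011
gripper_force: 0.0
```

>>> {"fn": "move_arm", "kwargs": {
  "moves": [
    [[1,0.5,-0.8,0,0],[1,0.5,-0.8,0,0],[1,0.5,-0.8,0,0],[1,0,0,0.8,0],[1,0,0,0.8,0],[1,0,0,0.7,0],[1,0,0,0,0],[1,0,0,0,0]]
  ]
}}

```text
time: 23.82
tcp_pos: [0.5258, 0.0553, 0.1104]
ee_rot: [[0.998, 0.061, -0.001], [0.061, -0.998, -0.002], [-0.001, 0.002, -1.0]]
wrist_force: [-0.5, 0.9, -0.3]
width: 0.004
gripper_force: 0.0
```

```bash
python3 -c "
from h import *
go(530,95,22,-86.6)"
```

```text
t 23.82 tcp [525.8  55.3 110.4] yaw y -86.5 shift [ 0.167 -0.988  2.207] F [-0.5  0.9 -0.3] w 0.004197038560677478 j7 -69.1
turn 0.0017
```

>>> {"fn": "move_arm", "kwargs": {
  "moves": [
    [[1,0.06,-0.5,0,0],[1,0.06,-0.5,0,0],[1,0,0,0.6,0],[1,0,0,0.6,0],[1,0,0,0.6,0],[1,0,0,0.4,0],[1,0,0,0,0],[1,0,0,0,0]]
  ]
}}

```text
time: 24.48
tcp_pos: [0.53, 0.0951, 0.0239]
ee_rot: [[0.998, 0.06, 0.002], [0.06, -0.998, -0.001], [0.002, 0.001, -1.0]]
wrist_force: [-0.1, 0.1, -0.0]
width: 0.006
gripper_force: 0.0
```

>>> {"fn": "move_arm", "kwargs": {
  "moves": [
    [[1,0.1,0,0,0],[1,0.1,0,0,0],[1,0.08,0,0,0],[1,0,0,0,0],[1,0,0,0,0]]
  ]
}}

```text
time: 24.9
tcp_pos: [0.5409, 0.0952, 0.0225]
ee_rot: [[0.998, 0.059, 0.001], [0.059, -0.998, -0.001], [0.001, 0.001, -1.0]]
wrist_force: [-0.3, 0.1, -1.3]
width: 0.007
gripper_force: 0.0
```

>>> {"fn": "move_arm", "kwargs": {
  "moves": [
    [[1,0.04,0,0,0],[1,0.03,0,0,0],[1,0,0,0,0],[1,0,0,0,0]]
  ]
}}

```text
time: 25.23
tcp_pos: [0.5432, 0.0952, 0.0221]
ee_rot: [[0.998, 0.059, 0.001], [0.059, -0.998, -0.002], [0.001, 0.002, -1.0]]
wrist_force: [-0.2, -0.6, 0.7]
width: 0.003
gripper_force: 0.0
```

>>> {"fn": "move_arm", "kwargs": {
  "moves": [
    [[1,0.04,0,0,0],[1,0.02,0,0,0],[1,0,0,0,0],[1,0,0,0,0]]
  ]
}}

```text
time: 25.57
tcp_pos: [0.5443, 0.0952, 0.0219]
ee_rot: [[0.998, 0.059, -0.002], [0.059, -0.998, -0.001], [-0.002, 0.001, -1.0]]
wrist_force: [-7.5, 0.1, 4.8]
width: 0.005
gripper_force: 3.7
```

>>> {"fn": "move_arm", "kwargs": {
  "moves": [
    [[1,0.04,0,0,0],[1,0,0,0,0],[1,0,0,0,0]]
  ]
}}

```text
time: 25.82
tcp_pos: [0.5444, 0.0952, 0.0216]
ee_rot: [[0.998, 0.059, -0.005], [0.059, -0.998, -0.001], [-0.005, 0.001, -1.0]]
wrist_force: [-14.0, -0.9, 12.8]
width: 0.005
gripper_force: 7.7
```

>>> {"fn": "move_arm", "kwargs": {
  "moves": [
    [[1,-0.5,0,0,0],[1,-0.2,0,-0.3,0],[1,0,0,-0.9,0],[1,0,0,-0.9,0],[1,0,0,-0.9,0],[1,0,0,0,0],[1,0,0,0,0],[1,0,0,0,0]]
  ]
}}

```text
time: 26.48
tcp_pos: [0.5189, 0.0945, 0.1418]
ee_rot: [[0.998, 0.06, 0.001], [0.06, -0.998, -0.001], [0.001, 0.001, -1.0]]
wrist_force: [-0.2, -0.1, -0.5]
width: 0.002
gripper_force: 0.0
```

```bash
python3 -c "
from workcell import *
o=get_obs();print(o['tcp_pos'],o['wrist_force']);print(hand_in())"
```

```text
[0.51889517 0.09449921 0.14179844] [-0.20537549 -0.10218921 -0.46721933]
the job is handed in; nothing more can be done
None
```

The tall pedestal is seated against all three pins by contact force and picture, released, with the keeper swung round to its end stop over the long wing; a last light push on the front edge followed the keeper swing, and the job was handed in at 26.5 s with no verdict returned.

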